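# Trip the hidden latch of the spare-fuse tray

### The job

The tray of spare fuses is shut in its aluminium case by a hidden spring latch. Take the release rod that hangs in the bulb rack, push it gently through the small hole in the case's lid until the latch lets go and the tray springs open, then hang the rod back fully home in the same hole of the rack. Do not shove hard on the case, and leave the bulbs, the torch and the tester where they are.

Things in the scene. Friction and masses are not known exactly. Their poses are not given: they have to be found in the camera images.
- case: fixed aluminium box with perforated walls, 180 (x) x 140 (y) x 90 mm high; origin at the centre of its underside, z up. The tray's front closes its -x side, where the tray slides out. The plain lid is 6 mm thick, with one hole. More than 30 N on the case, lid, tray or latch bends it
- case_hole (a point): centre of the round access hole at the lid's top surface (90 mm above the work surface), 55 mm from the case's centre towards its +x; axes as the case's. Hole 9 mm in diameter, 1 mm chamfer, inside a dark square outline of 29 mm. The latch's level push pad, 24 mm in diameter, lies unseen under it, 16 to 40 mm below the lid's top (differs every time)
- tray (a joint): how far the tray is out (m): 0 shut, 0.06 fully out. Its latch's pad is sprung: it begins to yield at about 3 N, frees the tray after about 7 mm of travel at about 6 to 7 N, and meets a hard stop at 9.5 mm. Once freed, the tray's own spring drives it out to its end within about half a second
- rod_grip (a point): release rod: a straight steel pin, 7 mm in diameter, 70 mm long, below a black square handle 18 x 18 x 60 mm, 50 g. This point is the handle's centre; z up along the rod, x and y across the handle's flat faces. It hangs upright in the rack, the handle's underside on the rack's plate, so this point is 115 mm above the work surface
- rod_tip (a point): lower end of the rod's pin, on its axis, 100 mm below the handle's centre; axes as the handle's
- rack_hole (a point): centre of the rod's hole in the rack, the middle one of the row, at the top of the rack's plate (85 mm above the work surface). The rack is fixed aluminium, plate 70 (x) x 230 (y) x 10 mm, open below; axes as the rack's, y along the row. Hole 11 mm in diameter, right through, 2 mm chamfer. Bulbs stand 85 mm to either side in y: most room for fingers that close along x
- bulb_a: LED bulb, 45 mm in diameter, standing in the rack 85 mm from the rod towards the rack's +y, its top 52 mm above the rack's plate; origin at the bottom of its screw base, z up
- bulb_b: the same kind of bulb, 85 mm towards the rack's -y
- tester: blue plastic meter with a dial, 140 x 70 x 34 mm, lying on the work surface; origin at the centre of its underside, x along its length
- torch: stainless steel torch, 124 mm long and 35 mm in diameter, lying along its x; origin under its middle on the work surface
Things that resemble listed ones, but are neither listed nor needed, are in the scene too. What is meant by the part that bears rod_grip is not yellow, and is the smaller of those in its own colour.

How it is judged:
On the way:
1. the tray comes free while the rod's tip is inside the hole of the lid (value of joint tray above 0.006 m and z of rod_tip in the frame of case_hole below -0.012 m and horizontal distance between rod_tip and case_hole below 0.012 m).
At the end, for the whole second after the job is handed in: the tray is out by more than 50 mm, and the rod hangs free and upright (within 0.1 rad) in the rack's middle hole, its handle resting on the rack (handle's centre 30 mm above the plate within 4 mm, and within 8 mm of the hole's axis) (value of joint tray above 0.05 m and horizontal distance between rod_grip and rack_hole below 0.008 m and z of rod_grip in the frame of rack_hole between 0.026 and 0.034 m and angle between rod_grip's own z axis and vertical below 0.1 rad); the robot touches nothing.
It fails at once if more than 30 N on the case, its tray or its latch (contact force between case and anything else above 30 N).
It fails at once if a bulb moved by more than 20 mm (distance of any of bulb_a, bulb_b from where it was at the start of the episode above 0.02 m).
It fails at once if the torch or the tester moved by more than 30 mm (distance of any of torch, tester from where it was at the start of the episode above 0.03 m).
It also fails if it takes over 58 s, if anything falls off the work surface, if the arm or the gripper's body presses on something with over 40 N, if the wrist force passes 120 N, or if a joint passes its speed limit or range.

### The arm

A 6-joint arm with a two-finger parallel gripper is mounted at the origin on the work surface. World frame = base frame: x ahead of the robot, y to its left, z up, the work surface at z = 0. Lengths are in m, angles in rad, forces in N, time in s.
With the tool pointing down it reaches from about 0.3 to 0.875 m from the base axis. Payload 6.4 kg.
Tool frame: the origin (TCP) lies midway between the tips of the shut fingers; the grasp point (between the pads) lies 19 mm behind it; x points along the fingers, y is the direction in which the jaws open and shut, and the axes are right-handed (so a half turn about x gives the same grasp; the last joint's range is limited). The gripper opens to 85 mm and grips with 20 to 120 N. Pads are 22 mm wide; open, the fingers measure 114 mm over their backs; the gripper's body (76 mm by 85 mm) begins 54 mm behind the grasp point. The pads swing forward as they close: fully open they stand 13 mm farther back than shut.
Start: joints at [0.979, 0.181, 1.607, -0, 1.354, -0.206], TCP at [0.216, 0.533, 0.231] pointing down, gripper open.
Joint ranges: [-2.99, 2.99], [-0.89, 2.07], [0.3, 2.58], [-1.14, 4.28], [0, 2.63], [-3.12, 3.12]. Speed limits (rad/s): [2.57, 2.57, 3.01, 3.14, 3.14, 3.14].

### API

Orientations are given as a unit quaternion [w, x, y, z].
In Python, from bench import ctrl gives the robot as it stands.
- The arm moves only by the tool step_arm, never from a script. Its argument "motion" is a list of rows, each a list of 7 numbers: the shift along the tool's x, y, z in mm, then the turn, a rotation vector about the tool's x, y, z in degrees, then the closure in counts, from 0 (fully open) to 255 (shut). In form: [[tx, ty, tz, rx, ry, rz, hand], ...]. A call has 1 to 10 rows; each row is the pose to reach, as a shift and turn from the pose commanded when the call began, along the tool's axes at that moment; what a row does not reach only later rows make up. A row lasts 1/8 s, in which the tool goes at most 62.5 mm and 10.7 degrees, less where a joint would pass 70% of its speed; a pose out of reach is approached as far as the arm can. A call with a gripper value outside its range is refused whole. The fingers move at their own pace and stop on an object; the grip force is fixed at half the most. Time passes only in rows, so rows that repeat a pose let the fingers close. It gives the time, the measured TCP pose, the force and the opening at its end, in the units of the state.
- ctrl.get_obs(): the state, without advancing time (a new reading comes with each control period).
- ctrl.camera(name): name is "scene" or "top" or "wrist"; returns (picture, depth): 384x512x3 uint8, red, green, blue; 384x512 float32, m along the optical axis (not along the pixel's ray), 0 where there is no reading.
- ctrl.camera_info(name): a dict with "fx", "fy", "cx", "cy" (pixels), "dist_coeffs" ([k1, k2, p1, p2, k3] as OpenCV has them; the pictures are not rectified), "T" (4x4, takes a point from camera to world coordinates); the wrist camera has in their place "hand_eye" (4x4, takes a point from camera to tool coordinates, whose origin is the TCP and whose axes are the tool frame's). Camera axes: x right, y down, z forward; pixel columns grow to the right and rows downward; lengths in m; the calibration is good to about 2 mm. A picture is of the moment at which its call begins: read the wrist's pose just before it. camera_info takes no time and is no camera call.
- ctrl.hand_in(): hands the job in, once; it reports no verdict.
The state is a dict: "time_s": time; "q": joint angles; "dq": joint speeds; "joint_efforts": joint torques, N m; "eef_pos": TCP position; "eef_rot": TCP orientation; "wrist_force": force on the tool from outside, world axes, zero at the start; "torque": the same for the moment, N m; "opening": opening from 0.0 (shut) to 1.0 (fully open).
Only numpy, scipy, OpenCV 4.12 (cv2) and the standard library are available. Lean on these libraries where they do the work, as an engineer would, in place of code of your own. Each camera call takes 0.05 s, during which the arm holds its last target. There are 200 camera calls.

## Working session

There is one attempt and no reset: what is moved stays moved. The work goes in short steps, Python scripts to look and compute and a tool call to move; the robot and the scene stay as the last step left them, time stands still between calls to the robot, and variables do not carry over. Pictures are saved under pics/ and viewed, about 8 in all and at most 12, crops included, and the job is handed in when it is done.

Besides the shell and the picture viewer there is one more tool, called after "Call:" as name([rows], argument=value, ...), one row to a line, values as JSON. step_arm: Moves the arm, as the interface text tells. Its arguments: {"type":"object","properties":{"motion":{"type":"array","items":{"type":"array","items":{"type":"number"}}}},"required":["motion"]}

```bash
ls; mkdir -p pics
cat > h.py <<'E'
import numpy as np, cv2
from scipy.spatial.transform import Rotation as R
from bench import ctrl
def grab(n):
    o=ctrl.get_obs(); i=ctrl.camera_info(n); im,d=ctrl.camera(n)
    if 'T' in i: T=np.array(i['T'])
    else:
        w=np.eye(4); q=np.array(o['eef_rot']); w[:3,:3]=R.from_quat(q[[1,2,3,0]]).as_matrix(); w[:3,3]=o['eef_pos']
        T=w@np.array(i['hand_eye'])
    K=np.array([[i['fx'],0,i['cx']],[0,i['fy'],i['cy']],[0,0,1.]])
    return im,d,K,np.array(i['dist_coeffs'],float),T
def rays(px,K,D,T):
    u=cv2.undistortPoints(np.array(px,float).reshape(-1,1,2),K,D).reshape(-1,2)
    return T[:3,3],np.c_[u,np.ones(len(u))]@T[:3,:3].T
def plane(px,z,K,D,T):
    o,r=rays(px,K,D,T); return o+r*((z-o[2])/r[:,2])[:,None]
def cloud(d,K,D,T):
    h,w=d.shape; g=np.stack(np.meshgrid(np.arange(w),np.arange(h)),-1).reshape(-1,2)
    o,r=rays(g,K,D,T); return (o+r*d.reshape(-1,1)).reshape(h,w,3)
def proj(P,K,D,T):
    Ti=np.linalg.inv(T); return cv2.projectPoints(np.array(P,float).reshape(-1,3),cv2.Rodrigues(Ti[:3,:3])[0],Ti[:3,3],K,D)[0].reshape(-1,2)
def save(n,im): cv2.imwrite('pics/'+n,cv2.cvtColor(im,cv2.COLOR_RGB2BGR))
E
python3 - <<'E'
from h import *
a=[grab(n) for n in('scene','top')]
for n,x in zip(('scene','top'),a): np.savez(n+'.npz',im=x[0],d=x[1],K=x[2],D=x[3],T=x[4]); print(n,x[4].round(3).tolist(),x[2][0,0])
save('a.png',a[0][0]); save('b.png',a[1][0])
print(ctrl.get_obs())
E
```

```text
pics
scene [[-0.462, 0.667, -0.585, 1.056], [0.887, 0.348, -0.304, 0.294], [0.001, -0.659, -0.752, 0.719], [0.0, 0.0, 0.0, 1.0]] 352.4867510811767
top [[0.011, -0.99, 0.138, 0.464], [-1.0, -0.011, -0.003, 0.02], [0.005, -0.138, -0.99, 0.853], [0.0, 0.0, 0.0, 1.0]] 353.51128040276836
{'time_s': 0.1, 'q': array([ 9.78693941e-01,  1.81482459e-01,  1.60787839e+00,  3.44700116e-05,
        1.35382270e+00, -2.06297439e-01]), 'dq': array([-4.43517357e-04, -2.33760795e-03, -2.87985652e-03,  1.54970682e-03,
        7.45849616e-06,  1.81204729e-03]), 'joint_efforts': array([ 1.59782528e-03, -4.45873725e+01, -3.52236593e+01, -1.06938651e-04,
        4.16020179e-03,  1.00660750e-04]), 'eef_pos': array([0.21606967, 0.53233307, 0.23047973]), 'eef_rot': array([ 0.69376101,  0.13504719,  0.69422018, -0.13607442]), 'wrist_force': array([-0.05520058,  0.06099771,  0.28797777]), 'torque': array([ 0.01913083,  0.00020314, -0.03641415]), 'opening': 1.0021688460980254}
```

View pics/a.png

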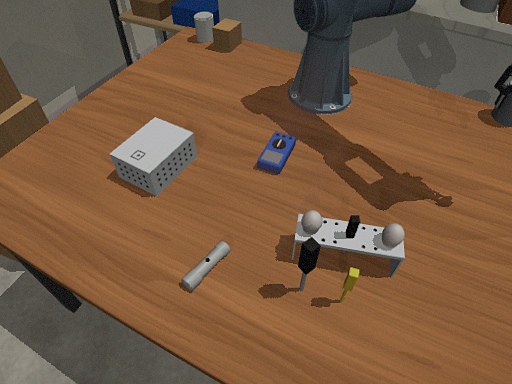

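View pics/b.png

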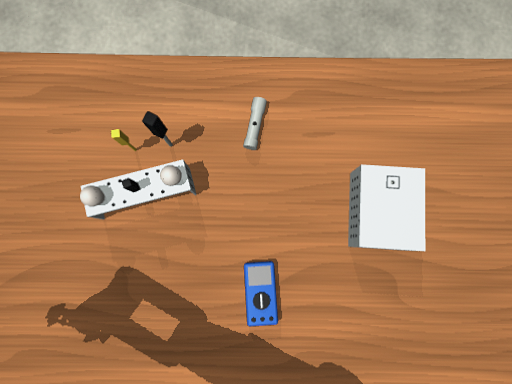

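The scene view has three candidates for the rod: the small black handle in the rack's middle, at scene (352,226) / top (131,185); a larger black rod standing at scene (310,255) / top (155,125); and a yellow one at scene (350,280) / top (118,135). By the description I choose the one in the rack. The case's hole outline is at top (393,182), scene (138,155).

Run:
```python
from h import *
S={n:np.load(n+'.npz') for n in('scene','top')}
g=lambda n:[S[n][k] for k in('K','D','T')]
print('hole',plane([[393,182]],.09,*g('top')),plane([[138,155]],.09,*g('scene')))
# lid & plate by height
for n in S:
    C=cloud(S[n]['d'],*g(n)); im=S[n]['im']
    hsv=cv2.cvtColor(im,cv2.COLOR_RGB2HSV)
    light=(hsv[...,1]<50)&(hsv[...,2]>90)
    for nm,z,yr in(('lid',.09,(-.6,0)),('plate',.085,(.1,.6))):
        m=(light&(abs(C[...,2]-z)<.006)&(C[...,1]>yr[0])&(C[...,1]<yr[1])&(C[...,0]>.2)&(C[...,0]<.95)).astype(np.uint8)
        cs=max(cv2.findContours(m,0,1)[0],key=cv2.contourArea)[:,0]
        P=plane(cs,z,*g(n))[:,:2]; r=cv2.minAreaRect((P*1000).astype(np.float32)); print(n,nm,r)
    black=(hsv[...,2]<70)
    m=black&(C[...,2]>.09)&(C[...,2]<.2)&(C[...,1]>.1)&(C[...,1]<.6)&(C[...,0]>.3)
    k,l,st,c=cv2.connectedComponentsWithStats(m.astype(np.uint8))
    for j in range(1,k):
        if st[j,4]>15: Q=C[l==j]; print(n,'blk',c[j],st[j,4],Q.min(0).round(3),Q.max(0).round(3),np.median(Q,0).round(3))
a=cv2.resize(S['top']['im'][100:230,70:230],None,fx=4.5,fy=4.5,interpolation=2); save('c.png',a)
```

```text
hole [[ 0.60628415 -0.2875213   0.09      ]] [[ 0.60859709 -0.28434841  0.09      ]]
scene lid ((554.4614868164062, -279.7342529296875), (146.60787963867188, 181.7435302734375), 86.65826416015625)
scene plate ((591.105712890625, 278.6582946777344), (75.45108032226562, 230.34124755859375), 16.111785888671875)
scene blk [352.20754717 225.80660377] 212 [0.581 0.268 0.09 ] [0.601 0.288 0.148] [0.596 0.278 0.126]
scene blk [382.86956522 235.56521739] 23 [0.567 0.339 0.095] [0.584 0.35  0.123] [0.577 0.342 0.11 ]
scene blk [308.45306859 255.20036101] 554 [0.698 0.21  0.103] [0.729 0.242 0.187] [0.721 0.228 0.161]
top lid ((551.7654418945312, -281.38238525390625), (140.8531036376953, 181.3398895263672), 86.82874298095703)
top plate ((588.6569213867188, 276.64947509765625), (70.83295440673828, 230.70333862304688), 15.76287841796875)
top blk [154.58953168 124.46280992] 363 [0.696 0.209 0.102] [0.725 0.238 0.186] [0.705 0.218 0.167]
top blk [130.29032258 184.89032258] 155 [0.578 0.265 0.091] [0.597 0.287 0.147] [0.586 0.272 0.136]
```

View pics/c.png

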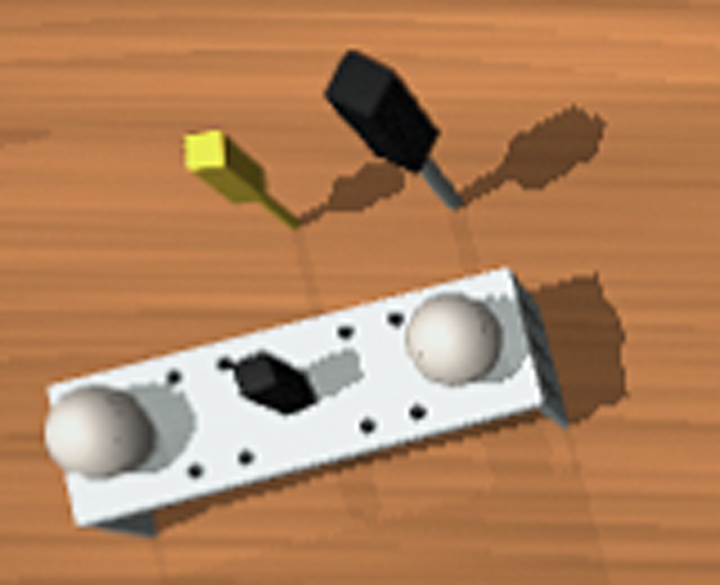

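The crop confirms it: the small black handle stands in the rack's middle between the bulbs, with the larger black and yellow rods behind it. Next I compute the move above the rack.

```bash
cat >> h.py <<'E'
def yawrot(th): # tool x down, tool y at angle th
    y=np.array([np.cos(th),np.sin(th),0]); x=np.array([0,0,-1.]); return np.c_[x,y,np.cross(x,y)]
def move(p,th=None,o=None):
    o=o or ctrl.get_obs(); q=np.array(o['eef_rot']); A=R.from_quat(q[[1,2,3,0]]).as_matrix()
    s=A.T@(np.array(p)-o['eef_pos'])*1000
    if th is not None:
        for t in(th,th+np.pi): print('t',s.round(1),'r',np.degrees(R.from_matrix(A.T@yawrot(t)).as_rotvec()).round(2))
    else: print('t',s.round(1))
E
python3 - <<'E'
from h import *
i=ctrl.camera_info('wrist'); print(np.round(i['hand_eye'],3).tolist(),i['fx'])
move([.589,.2765,.26],np.radians(15.8))
E
```

```text
[[-0.0, -0.263, 0.965, -0.143], [1.0, -0.0, 0.0, 0.001], [-0.0, 0.965, 0.263, -0.067], [0.0, 0.0, 0.0, 1.0]] 291.2686076948194
t [-29.5 -96.7 441.8] r [5.209e+01 2.000e-02 9.000e-02]
t [-29.5 -96.7 441.8] r [-1.2791e+02 -1.1000e-01  3.0000e-02]
```

Call:
step_arm([
  [-10,-20,55,6,0,0,0],
  [-20,-40,115,15,0,0,0],
  [-30,-60,175,24,0,0,0],
  [-30,-75,235,33,0,0,0],
  [-30,-85,295,42,0,0,0],
  [-30,-92,350,50,0,0,0],
  [-30,-96,400,52,0,0,0],
  [-30,-97,442,52,0,0,0],
  [-30,-97,442,52,0,0,0],
  [-30,-97,442,52,0,0,0],
])

```text
time_s: 1.35
eef_pos: [0.5886, 0.2766, 0.2605]
eef_rot: [0.564, 0.426, 0.565, -0.427]
wrist_force: [-0.2, -1.1, -0.2]
opening: 0.999
```

Run:
```python
from h import *
o=ctrl.get_obs(); print(o['eef_pos'],o['q'],o['wrist_force'])
x=grab('wrist'); np.savez('w1.npz',im=x[0],d=x[1],K=x[2],D=x[3],T=x[4]); save('d.png',x[0])
print(proj([[.589,.2765,.085],[.589,.2765,.145]],*x[2:]))
```

```text
[0.58864106 0.27664773 0.26051147] [ 2.57045281e-01  3.26126392e-01  1.36989731e+00  3.53494962e-04
  1.44729025e+00 -2.02823892e-02] [-0.15286257 -1.08270145 -0.15959361]
[[254.83149565 172.06058052]
 [254.77835706 185.76125405]]
```

View pics/d.png

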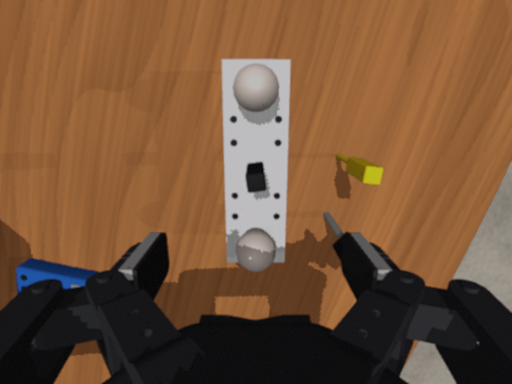

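The wrist view shows the handle at (256,177) between the bulbs, matching the predicted (255,172–186), with the rack aligned to the image. The big black rod lies to the right at (335,225), near the right finger's projection. I'll check it for clearance.

Run:
```python
from h import *
w=np.load('w1.npz'); a=[w[k] for k in('K','D','T')]; im=w['im']
C=cloud(w['d'],*a)
hsv=cv2.cvtColor(im,cv2.COLOR_RGB2HSV)
m=np.zeros(im.shape[:2],bool); m[155:205,240:275]=1
top=m&(abs(C[...,2]-.145)<.006)&(hsv[...,2]<80)
print('top n',top.sum(),'mean',C[top].mean(0).round(4)); 
cs=max(cv2.findContours(top.astype(np.uint8),0,1)[0],key=cv2.contourArea)[:,0]
print(cv2.minAreaRect((plane(cs,.145,*a)[:,:2]*1000).astype(np.float32)))
li=(hsv[...,1]<50)&(hsv[...,2]>90)&(abs(C[...,2]-.085)<.008)
cs=max(cv2.findContours(li.astype(np.uint8),0,1)[0],key=cv2.contourArea)[:,0]
print('plate',cv2.minAreaRect((plane(cs,.085,*a)[:,:2]*1000).astype(np.float32)))
# small holes: mates symmetrical about the centre
hp=plane([[234,119],[278,119],[234,142],[278,142],[235,196],[277,195],[235,216],[277,216]],.085,*a); print(hp.round(4).tolist(),hp.mean(0))
t=np.load('top.npz');a2=[t[k] for k in('K','D','T')];s=np.load('scene.npz');a3=[s[k] for k in('K','D','T')]
for nm,x,b in(('top',t,a2),('scene',s,a3)):
    C=cloud(x['d'],*b);h=cv2.cvtColor(x['im'],cv2.COLOR_RGB2HSV)
    for z in(.145,):
        m=(h[...,2]<80)&(abs(C[...,2]-z)<.006)&(abs(C[...,0]-.59)<.03)&(abs(C[...,1]-.277)<.03)
        k,l,st,c=cv2.connectedComponentsWithStats(m.astype(np.uint8)); j=1+st[1:,4].argmax(); print(nm,st[j,4],plane([c[j]],z,*b))
    y=(h[...,0]>22)&(h[...,0]<35)&(h[...,1]>150)&(C[...,1]>.1)&(C[...,0]>.6)
    print('yel',C[y].min(0).round(3),C[y].max(0).round(3))
```

```text
top n 359 mean [0.5886 0.281  0.145 ]
((588.5630493164062, 280.9807434082031), (16.71641731262207, 18.792451858520508), 23.375999450683594)
plate ((588.6188354492188, 279.6464538574219), (70.3709716796875, 228.101806640625), 15.756856918334961)
[[0.5517, 0.3261, 0.085], [0.5969, 0.339, 0.085], [0.558, 0.3024, 0.085], [0.6041, 0.3156, 0.085], [0.5749, 0.2434, 0.085], [0.6206, 0.2577, 0.085], [0.5811, 0.2199, 0.085], [0.6281, 0.2333, 0.085]] [0.58944363 0.27968605 0.085     ]
top 74 [[0.5879745 0.2746969 0.145    ]]
yel [ 0.688  0.3   -0.004] [0.747 0.375 0.133]
scene 74 [[0.59214015 0.27839847 0.145     ]]
yel [ 0.606  0.211 -0.004] [1.056 0.329 0.719]
```

Call:
step_arm([
  [40,1,-2,0,0,0,0],
  [80,1,-2,0,0,0,0],
  [80,1,-2,0,0,0,0],
  [80,1,-2,0,0,0,0],
])

```text
time_s: 1.9
eef_pos: [0.59, 0.2796, 0.1832]
eef_rot: [0.565, 0.426, 0.564, -0.425]
wrist_force: [1.0, -0.3, -0.1]
opening: 1.006
```

Run:
```python
from h import *
o=ctrl.get_obs(); print(o['eef_pos'],o['wrist_force'])
x=grab('wrist'); im,d=x[:2]; a=x[2:]; np.savez('w2.npz',im=im,d=d,K=a[0],D=a[1],T=a[2])
C=cloud(d,*a); hsv=cv2.cvtColor(im,cv2.COLOR_RGB2HSV)
top=(abs(C[...,2]-.145)<.006)&(hsv[...,2]<80)&(abs(C[...,0]-.589)<.025)&(abs(C[...,1]-.279)<.025)
cs=max(cv2.findContours(top.astype(np.uint8),0,1)[0],key=cv2.contourArea)[:,0]
print(top.sum(),C[top].mean(0),cv2.minAreaRect((plane(cs,.145,*a)[:,:2]*1000).astype(np.float32)))
li=(hsv[...,1]<50)&(hsv[...,2]>90)&(abs(C[...,2]-.085)<.004)
cs=max(cv2.findContours(li.astype(np.uint8),0,1)[0],key=cv2.contourArea)[:,0]
print('plate',cv2.minAreaRect((plane(cs,.085,*a)[:,:2]*1000).astype(np.float32)))
save('e.png',im)
```

```text
[0.59003528 0.27963729 0.18319909] [ 0.98471197 -0.2778963  -0.13742112]
695 [0.58846448 0.28136723 0.14486541] ((588.4492797851562, 281.21759033203125), (17.161447525024414, 19.09911346435547), 23.396072387695312)
plate ((588.71484375, 279.64801025390625), (70.39166259765625, 229.727294921875), 15.795435905456543)
```

View pics/e.png

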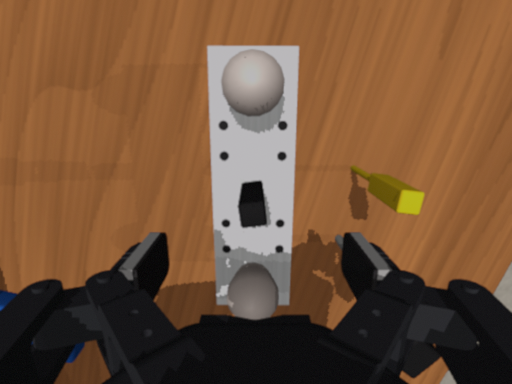

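The handle stands at (252,203), turned about 7.5° from the rack. I'll match its yaw, descend and grip.

Call:
step_arm([
  [20,-1,-1,-4,0,0,0],
  [45,-1,-1,-7.5,0,0,0],
  [70,-1,-1,-7.5,0,0,0],
  [84,-1,-1,-7.5,0,0,0],
  [84,-1,-1,-7.5,0,0,0],
  [84,-1,-1,-7.5,0,0,0],
])

```text
time_s: 2.7
eef_pos: [0.5896, 0.2798, 0.099]
eef_rot: [0.592, 0.389, 0.59, -0.388]
wrist_force: [0.4, 0.3, 0.3]
opening: 0.996
```

Call:
step_arm([
  [0,0,0,0,0,0,255],
  [0,0,0,0,0,0,255],
  [0,0,0,0,0,0,255],
  [0,0,0,0,0,0,255],
  [0,0,0,0,0,0,255],
  [0,0,0,0,0,0,255],
  [0,0,0,0,0,0,255],
  [0,0,0,0,0,0,255],
])

```text
time_s: 3.7
eef_pos: [0.5887, 0.2795, 0.0975]
eef_rot: [0.591, 0.388, 0.591, -0.388]
wrist_force: [-0.5, -0.1, 3.2]
opening: 0.202
```

Call:
step_arm([
  [-15,0,0,0,0,0,255],
  [-35,0,0,0,0,0,255],
  [-65,0,0,0,0,0,255],
  [-100,0,0,0,0,0,255],
  [-150,0,0,0,0,0,255],
  [-150,0,0,0,0,0,255],
  [-150,0,0,0,0,0,255],
  [-150,0,0,0,0,0,255],
])

```text
time_s: 4.7
eef_pos: [0.5877, 0.2792, 0.2459]
eef_rot: [0.59, 0.388, 0.592, -0.389]
wrist_force: [0.3, -0.5, -0.1]
opening: 0.201
```

Run:
```python
from h import *
o=ctrl.get_obs(); print(o['eef_pos'],o['wrist_force'],o['opening'],o['q'])
b=[grab(n) for n in('wrist','scene','top')]
p=np.array(o['eef_pos'])
for n,x in zip('wst',b):
    np.savez('g'+n+'.npz',im=x[0],d=x[1],K=x[2],D=x[3],T=x[4]); print(n,proj([p+[0,0,.019],p+[0,0,.019-.1],p+[0,0,.019-.03],[.5887,.2796,.085],[.6067,-.2844,.09]],*x[2:]).round(1).tolist())
s=b[1][0]; c=cv2.resize(s[110:260,270:420],(384,384),interpolation=2)
save('f.png',np.hstack([b[0][0][:, 100:412],c]))
th=np.arctan2(*R.from_quat(np.array(o['eef_rot'])[[1,2,3,0]]).as_matrix()[[1,0],1]);print(np.degrees(th))
move([.6067,-.2844,.26],th)
```

```text
[0.58766718 0.27920651 0.24586208] [ 0.29903815 -0.46322685 -0.06769452] 0.20117559630080964 [ 2.61473526e-01  3.37267509e-01  1.38499315e+00  5.82704543e-06
  1.42198174e+00 -1.46825438e-01]
w [[253.4, 257.6], [254.2, 196.3], [253.7, 231.8], [255.5, 174.7], [128.9, 488.4]]
s [[370.2, 177.4], [357.9, 211.7], [366.2, 188.5], [349.8, 234.7], [138.5, 154.5]]
t [[99.0, 170.4], [120.9, 181.2], [106.3, 174.0], [134.1, 187.3], [391.6, 181.8]]
23.393786966985374
t [ -13.8 -206.6  524.8] r [-0.   -0.02  0.13]
t [ -13.8 -206.6  524.8] r [1.8e+02 2.1e-01 3.0e-02]
```

View pics/f.png

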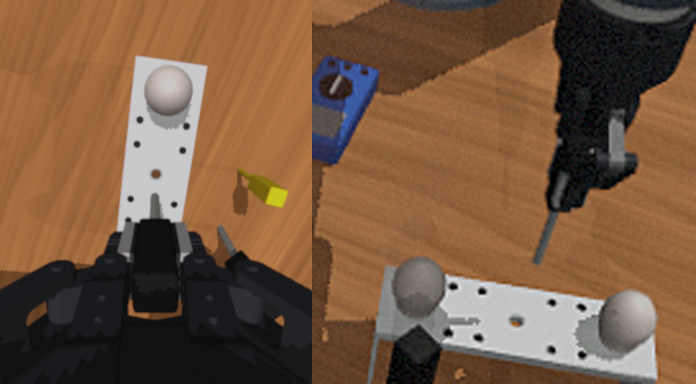

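The rod is held straight: its tip projects within a pixel of the prediction in both views, and the rack hole at wrist (255,174) also matches. Now over to the case.

Call:
step_arm([
  [-10,-12,30,0,0,0,255],
  [-14,-31,80,0,0,0,255],
  [-14,-53,135,0,0,0,255],
  [-14,-75,190,0,0,0,255],
  [-14,-97,246,0,0,0,255],
  [-14,-119,302,0,0,0,255],
  [-14,-141,358,0,0,0,255],
  [-14,-163,414,0,0,0,255],
  [-14,-185,470,0,0,0,255],
  [-14,-199,505,0,0,0,255],
])

```text
time_s: 6.1
eef_pos: [0.6058, -0.266, 0.2604]
eef_rot: [0.59, 0.389, 0.591, -0.389]
wrist_force: [0.7, -0.3, -0.2]
opening: 0.204
```

Call:
step_arm([
  [10,-6,14,0,0,0,255],
  [40,-8,20,0,0,0,255],
  [40,-8,20,0,0,0,255],
  [40,-8,20,0,0,0,255],
  [40,-8,20,0,0,0,255],
])

```text
time_s: 6.72
eef_pos: [0.6079, -0.284, 0.2229]
eef_rot: [0.592, 0.388, 0.59, -0.388]
wrist_force: [0.2, 0.2, 0.4]
opening: 0.206
```

Run:
```python
from h import *
o=ctrl.get_obs(); print(o['eef_pos'],o['wrist_force'],o['opening'],o['q'])
b=[grab(n) for n in('wrist','scene','top')]
p=np.array(o['eef_pos'])
for n,x in zip('wst',b):
    np.savez('k'+n+'.npz',im=x[0],d=x[1],K=x[2],D=x[3],T=x[4]); print(n,proj([p+[0,0,.019-.1],[.6067,-.2844,.09]],*x[2:]).round(1).tolist())
s=b[1][0]; c=cv2.resize(s[100:200,90:190],(384,384),interpolation=2)
w=cv2.resize(b[0][0][110:250,185:325],(384,384),interpolation=2)
save('g.png',np.hstack([w,c]))
```

```text
[ 0.60785138 -0.28404733  0.22285108] [0.20763801 0.20718557 0.35250513] 0.20640553317644458 [-6.13681541e-01  3.95598996e-01  1.35474172e+00  1.01882641e-04
  1.38908717e+00 -1.02319976e+00]
w [[253.8, 196.1], [252.6, 180.5]]
s [[133.2, 139.8], [138.5, 154.5]]
t [[401.3, 176.7], [391.6, 181.8]]
```

View pics/g.png

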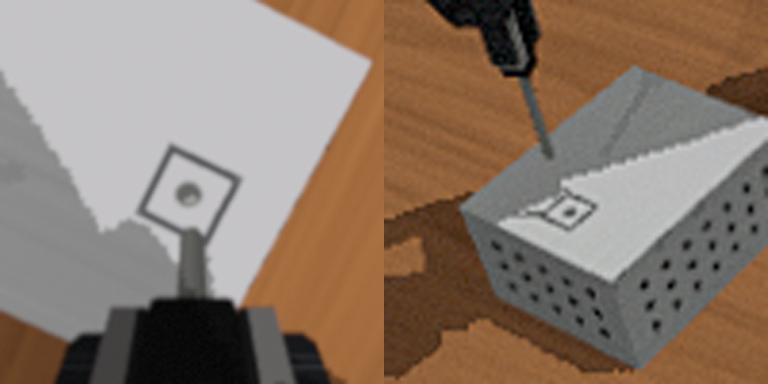

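Wrist crop: hole at about (253.9,180.7), pin tip at about (254.5,195). The scene shows the tip above the lid. Next I refine these numerically.

```bash
cat > sq.py <<'E'
from h import *
def hole(x,pred,r=22):
    im=x['im']; a=[x[k] for k in('K','D','T')]
    g=cv2.cvtColor(im,cv2.COLOR_RGB2GRAY).astype(float); u,v=np.round(pred).astype(int)
    # hole = dark blob near the prediction: intensity-weighted centroid
    c=g[v-5:v+6,u-5:u+6]; wt=np.clip(np.median(g[v-7:v+8,u-7:u+8])-12-c,0,None)
    Y,X=np.mgrid[v-5:v+6,u-5:u+6]; P=[(X*wt).sum()/wt.sum(),(Y*wt).sum()/wt.sum()]
    return P,plane([P],.09,*a)[0]
E
python3 - <<'E'
from sq import *
for n,p in(('w',(253.9,180.7)),('s',(138.5,155)),):
    x=np.load('k'+n+'.npz'); print(n,*hole(x,p))
for f,p in(('top',(391.6,181.8)),): print(f,*hole(np.load(f+'.npz'),(393,182)))
x=np.load('kw.npz'); g=cv2.cvtColor(x['im'],cv2.COLOR_RGB2GRAY)
print(g[190:216:2,244:266])
x=np.load('ks.npz'); g=cv2.cvtColor(x['im'],cv2.COLOR_RGB2GRAY); print(g[128:144,124:142])
E
```

```text
w [np.float64(253.1447793326157), np.float64(180.04413347685684)] [ 0.60697017 -0.28379172  0.09      ]
s [np.float64(137.70857142857142), np.float64(154.21714285714285)] [ 0.60663038 -0.28699852  0.09      ]
top [np.float64(393.4760832864378), np.float64(183.18064153066967)] [ 0.60367024 -0.28844655  0.09      ]
[[116 140 164 180 190 195 196 197 197 197 197 196 196 196 196 196 195 182
  142  98 105 153]
 [131 109  97 101 119 144 165 178 178 175 168 167 172 187 196 196 183 144
  102 105 153 186]
 [193 186 174 155 131 108  97  98 102 102  96  92  95 125 164 174 143 102
  104 152 186 195]
 [196 197 197 196 194 182 148 107  94  95  96  91  86  83  90 102  95 105
  153 186 195 196]
 [188 193 195 197 197 191 151 104  93  96  95  91  87  83  80  87 108 154
  186 196 196 196]
 [143 156 185 196 197 191 151 105  94  96  95  91  88  83  85 116 160 188
  196 196 196 196]
 [138 144 169 190 197 191 148 102  94  97  94  91  87  83  83 116 164 188
  195 196 196 196]
 [137 137 144 168 188 186 141  98  93  97  95  91  87  83  83 104 135 159
  186 195 196 196]
 [136 136 136 138 144 141 111  93  95  97
[... 925 characters left out ...]
125 123 123 124 125 122]
 [116 111 107 116 115 101  87  75  94 118 123 125 123 122 120 125 120 121]
 [115 118 113 114 113 107  78  75  81 111 127 124 121 122 123 125 126 125]
 [110 109 111 111 114 126 110  76  75 106 123 125 125 124 121 122 121 121]
 [107 105 104 114 119 121 116  82  74  86 115 126 121 125 121 124 126 125]
 [106  99 108 115 128 120 116  79  68  78 111 130 122 120 126 119 120 119]
 [101 107 118 127 120 125 126 108  78  71 107 123 120 123 125 119 122 125]
 [105 118 124 122 125 120 122 120 102  94 115 123 122 116 120 124 121 120]
 [124 124 121 125 124 126 123 121 122 125 125 122 120 116 123 121 122 123]
 [126 125 122 125 122 122 120 122 125 119 119 120 124 122 124 120 121 120]]
```

```bash
cat >> sq.py <<'E'
def square(x,pred,r=26):
    im=x['im']; a=[x[k] for k in('K','D','T')]; u,v=np.round(pred).astype(int)
    g=cv2.cvtColor(im,cv2.COLOR_RGB2GRAY)[v-r:v+r,u-r:u+r]; g=cv2.resize(g,None,fx=4,fy=4,interpolation=cv2.INTER_CUBIC)
    m=cv2.adaptiveThreshold(g,255,cv2.ADAPTIVE_THRESH_MEAN_C,cv2.THRESH_BINARY_INV,61,15)
    cs=cv2.findContours(m,cv2.RETR_CCOMP,cv2.CHAIN_APPROX_NONE)[0]; out=[]
    for c in cs:
        q=(c[:,0]+.5)/4-.5+[u-r,v-r]; P=plane(q,.09,*a)[:,:2]*1000; b=cv2.minAreaRect(P.astype(np.float32))
        if 20<min(b[1]) and max(b[1])<36: out.append(b)
    return out
E
python3 - <<'E'
from sq import *
for n,p in(('kw',(253.9,180.7)),('ks',(138.5,155)),('top',(393,182))): print(n,square(np.load(n+'.npz'),p))
E
```

```text
kw [((607.6364135742188, -284.744384765625), (23.93069076538086, 23.856412887573242), 86.95557403564453)]
ks []
top [((606.9694213867188, -286.4713134765625), (31.054203033447266, 30.792695999145508), 87.20853424072266), ((607.0490112304688, -286.74749755859375), (22.888164520263672, 23.332130432128906), 87.68382263183594)]
```

Call:
step_arm([
  [15,-1,0.5,0,0,0,255],
  [35,-1,0.5,0,0,0,255],
  [41,-1,0.5,0,0,0,255],
  [41,-1,0.5,0,0,0,255],
  [41,-1,0.5,0,0,0,255],
  [41,-1,0.5,0,0,0,255],
])

```text
time_s: 7.62
eef_pos: [0.6067, -0.2857, 0.1811]
eef_rot: [0.591, 0.388, 0.591, -0.388]
wrist_force: [1.3, 0.3, -0.8]
opening: 0.203
```

Run:
```python
from sq import *
o=ctrl.get_obs(); print(o['eef_pos'],o['wrist_force'],o['opening'])
b=[grab(n) for n in('wrist','scene')]
p=np.array(o['eef_pos'])
for n,x in zip('ws',b):
    np.savez('m'+n+'.npz',im=x[0],d=x[1],K=x[2],D=x[3],T=x[4]); print(n,proj([p+[0,0,.019-.1],[.6071,-.2849,.09]],*x[2:]).round(1).tolist())
print(square(np.load('mw.npz'),(254,192)))
s=b[1][0]; c=cv2.resize(s[120:180,110:170],(384,384),interpolation=2)
w=cv2.resize(b[0][0][150:230,214:294],(384,384),interpolation=2)
save('i.png',np.hstack([w,c]))
```

```text
[ 0.60670934 -0.28569326  0.18107545] [ 1.25630936  0.3481309  -0.83487122] 0.20336885337316854
w [[253.9, 196.2], [254.7, 192.0]]
s [[137.1, 151.6], [138.2, 154.6]]
[((607.5117797851562, -285.0228576660156), (24.401275634765625, 24.278135299682617), 87.6266860961914)]
```

View pics/i.png

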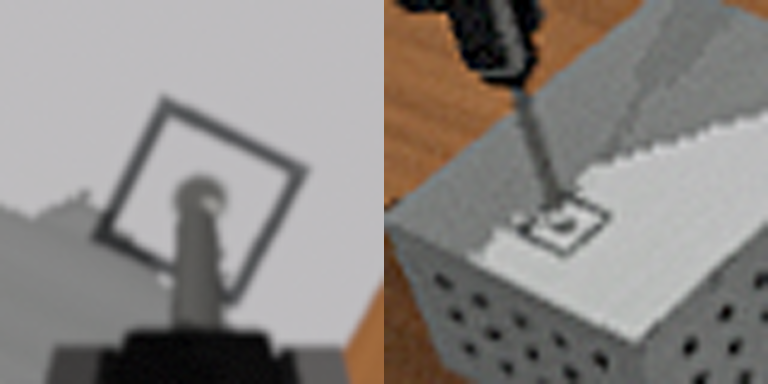

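Run:
```python
from sq import *
x=np.load('mw.npz'); a=[x[k] for k in('K','D','T')]
g=cv2.cvtColor(x['im'],cv2.COLOR_RGB2GRAY).astype(float)
for r in range(188,218,2):
    row=cv2.resize(g[r:r+1,240:272],None,fx=8,fy=1,interpolation=1)[0]; i=np.where(row<140)[0]; print(r,((i.min()+.5)/8-.5+240).round(1),((i.max()+.5)/8-.5+240).round(1), end=' | ')
q=square(x,(254,192))[0]; print(proj([[q[0][0]/1e3,q[0][1]/1e3,.09]],*a))
p=[.6067,-.2857]
print(proj([[*p,.100+dz] for dz in(0,.01,.02)],*a).round(1).tolist()) 
for k in range(3): print([ (t[0]-0).round(4) for t in [ctrl.get_obs()['eef_pos']]],ctrl.get_obs()['eef_pos'].round(5))
```

```text
188 239.6 259.3 | 190 239.6 260.3 | 192 249.9 271.4 | 194 250.6 271.4 | 196 250.4 271.4 | 198 250.2 271.4 | 200 239.6 270.1 | 202 239.6 269.1 | 204 239.6 267.8 | 206 239.6 266.8 | 208 239.6 265.8 | 210 239.6 264.8 | 212 239.6 263.7 | 214 239.6 261.1 | 216 239.6 260.6 | [[255.07777151 192.35279759]]
[[253.8, 196.2], [253.8, 200.0], [253.8, 204.1]]
[np.float64(0.6066)] [ 0.6066  -0.28563  0.18094]
[np.float64(0.6066)] [ 0.6066  -0.28563  0.18094]
[np.float64(0.6066)] [ 0.6066  -0.28563  0.18094]
```

Call:
step_arm([
  [3,0.5,-0.3,0,0,0,255],
  [6,0.5,-0.3,0,0,0,255],
  [8,0.5,-0.3,0,0,0,255],
  [8,0.5,-0.3,0,0,0,255],
  [8.5,0.5,-0.3,0,0,0,255],
  [9,0.5,-0.3,0,0,0,255],
  [9.5,0.5,-0.3,0,0,0,255],
  [9.5,0.5,-0.3,0,0,0,255],
])

```text
time_s: 8.72
eef_pos: [0.6066, -0.285, 0.1708]
eef_rot: [0.591, 0.388, 0.591, -0.388]
wrist_force: [0.1, -0.6, 0.2]
opening: 0.202
```

Call:
step_arm([
  [0.5,0,0,0,0,0,255],
  [1,0,0,0,0,0,255],
  [1.5,0,0,0,0,0,255],
  [1.5,0,0,0,0,0,255],
])

```text
time_s: 9.22
eef_pos: [0.6066, -0.285, 0.1692]
eef_rot: [0.591, 0.388, 0.591, -0.388]
wrist_force: [0.5, 0.5, -0.1]
opening: 0.204
```

Call:
step_arm([
  [0.5,0,0,0,0,0,255],
  [1,0,0,0,0,0,255],
  [1.5,0,0,0,0,0,255],
  [1.5,0,0,0,0,0,255],
])

```text
time_s: 9.72
eef_pos: [0.6066, -0.285, 0.1677]
eef_rot: [0.591, 0.388, 0.591, -0.388]
wrist_force: [0.2, -0.6, -0.6]
opening: 0.202
```

Call:
step_arm([
  [1,0,0,0,0,0,255],
  [2,0,0,0,0,0,255],
  [3,0,0,0,0,0,255],
  [4,0,0,0,0,0,255],
  [5,0,0,0,0,0,255],
  [6,0,0,0,0,0,255],
  [7,0,0,0,0,0,255],
  [8,0,0,0,0,0,255],
  [8,0,0,0,0,0,255],
])

```text
time_s: 10.85
eef_pos: [0.6066, -0.2849, 0.1596]
eef_rot: [0.591, 0.388, 0.591, -0.388]
wrist_force: [0.8, 1.0, -0.4]
opening: 0.202
```

Call:
step_arm([
  [0.5,0,0,0,0,0,255],
  [1,0,0,0,0,0,255],
  [1.5,0,0,0,0,0,255],
  [2,0,0,0,0,0,255],
  [2.5,0,0,0,0,0,255],
  [3,0,0,0,0,0,255],
  [3.5,0,0,0,0,0,255],
  [4,0,0,0,0,0,255],
  [4,0,0,0,0,0,255],
])

```text
time_s: 11.98
eef_pos: [0.6066, -0.285, 0.1557]
eef_rot: [0.591, 0.388, 0.591, -0.388]
wrist_force: [0.1, -0.1, -1.2]
opening: 0.206
```

Call:
step_arm([
  [0.5,0,0,0,0,0,255],
  [1,0,0,0,0,0,255],
  [1.5,0,0,0,0,0,255],
  [2,0,0,0,0,0,255],
  [2.5,0,0,0,0,0,255],
  [3,0,0,0,0,0,255],
  [3.5,0,0,0,0,0,255],
  [4,0,0,0,0,0,255],
  [4,0,0,0,0,0,255],
])

```text
time_s: 13.1
eef_pos: [0.6066, -0.2849, 0.1517]
eef_rot: [0.591, 0.388, 0.591, -0.388]
wrist_force: [-0.8, -0.5, -0.7]
opening: 0.204
```

Call:
step_arm([
  [1,0,0,0,0,0,255],
  [2,0,0,0,0,0,255],
  [3,0,0,0,0,0,255],
  [4,0,0,0,0,0,255],
  [4,0,0,0,0,0,255],
])

```text
time_s: 13.72
eef_pos: [0.6066, -0.2849, 0.1476]
eef_rot: [0.591, 0.388, 0.591, -0.388]
wrist_force: [0.1, -0.9, -1.1]
opening: 0.203
```

Call:
step_arm([
  [1,0,0,0,0,0,255],
  [2,0,0,0,0,0,255],
  [3,0,0,0,0,0,255],
  [4,0,0,0,0,0,255],
  [4,0,0,0,0,0,255],
])

```text
time_s: 14.35
eef_pos: [0.6066, -0.2849, 0.1436]
eef_rot: [0.591, 0.388, 0.591, -0.388]
wrist_force: [-0.2, 0.8, -0.7]
opening: 0.204
```

Call:
step_arm([
  [1,0,0,0,0,0,255],
  [2,0,0,0,0,0,255],
  [3,0,0,0,0,0,255],
  [4,0,0,0,0,0,255],
  [4,0,0,0,0,0,255],
])

```text
time_s: 14.98
eef_pos: [0.6069, -0.2851, 0.1402]
eef_rot: [0.591, 0.388, 0.591, -0.388]
wrist_force: [-0.7, -0.3, 5.6]
opening: 0.2
```

Touched the pad, at about 5.6 N. Continuing in small steps.

Call:
step_arm([
  [0.5,0,0,0,0,0,255],
  [1,0,0,0,0,0,255],
  [1,0,0,0,0,0,255],
])

```text
time_s: 15.35
eef_pos: [0.6069, -0.2851, 0.1392]
eef_rot: [0.591, 0.388, 0.591, -0.388]
wrist_force: [1.2, 0.7, 4.4]
opening: 0.2
```

Call:
step_arm([
  [0.5,0,0,0,0,0,255],
  [1,0,0,0,0,0,255],
  [1,0,0,0,0,0,255],
])

```text
time_s: 15.72
eef_pos: [0.607, -0.2851, 0.1383]
eef_rot: [0.591, 0.388, 0.591, -0.388]
wrist_force: [-0.4, -0.2, 5.4]
opening: 0.201
```

Call:
step_arm([
  [0.5,0,0,0,0,0,255],
  [1,0,0,0,0,0,255],
  [1,0,0,0,0,0,255],
])

```text
time_s: 16.1
eef_pos: [0.607, -0.2852, 0.1373]
eef_rot: [0.591, 0.388, 0.591, -0.388]
wrist_force: [-0.9, 0.6, 7.1]
opening: 0.205
```

Call:
step_arm([
  [0.5,0,0,0,0,0,255],
  [1,0,0,0,0,0,255],
  [1,0,0,0,0,0,255],
])

```text
time_s: 16.48
eef_pos: [0.607, -0.2852, 0.1364]
eef_rot: [0.591, 0.388, 0.591, -0.388]
wrist_force: [-1.4, 2.3, 6.0]
opening: 0.199
```

Run:
```python
from sq import *
t=np.load('top.npz'); x=grab('top'); d=cv2.absdiff(x[0],t['im']).max(2)
for p in([.46,-.275,.045],[.43,-.275,.045]): print(proj([p],*x[2:]))
f=lambda im:cv2.resize(im[225:325,340:440],(300,300))
print((d[255:300,355:420]>40).mean()); print(cv2.cvtColor(x[0],7)[235:300:5,385])
```

```text
[[382.40360775 249.28085767]]
[[382.96284148 262.79494276]]
0.989059829059829
[185 185 184  75  75  75  82  76  72  69  73  45  45]
```

```bash
cat > tray.py <<'E'
from sq import *
x=grab('top'); C=cloud(x[1],*x[2:])
for xx in(.48,.455,.445,.435,.425,.415,.405,.395,.385,.37):
    m=(abs(C[...,0]-xx)<.005)&(abs(C[...,1]+.275)<.04); print(xx,C[m][:,2].max().round(3) if m.any() else None,end=' ; ')
print(ctrl.get_obs()['wrist_force'],ctrl.get_obs()['eef_pos'])
E
python3 tray.py
```

```text
0.48 0.092 ; 0.455 0.002 ; 0.445 0.002 ; 0.435 0.003 ; 0.425 0.003 ; 0.415 0.002 ; 0.405 0.002 ; 0.395 0.004 ; 0.385 0.003 ; 0.37 0.003 ; [-0.93511718  1.40006801  6.44795304] [ 0.60699409 -0.2851557   0.13637682]
```

Call:
step_arm([
  [0.5,0,0,0,0,0,255],
  [1,0,0,0,0,0,255],
  [1,0,0,0,0,0,255],
  [1,0,0,0,0,0,255],
])

```text
time_s: 17.08
eef_pos: [0.6069, -0.2851, 0.135]
eef_rot: [0.591, 0.388, 0.591, -0.388]
wrist_force: [1.1, 0.1, 4.5]
opening: 0.196
```

```bash
python3 tray.py
```

```text
0.48 0.092 ; 0.455 0.035 ; 0.445 0.033 ; 0.435 0.033 ; 0.425 0.037 ; 0.415 0.033 ; 0.405 0.083 ; 0.395 0.003 ; 0.385 0.003 ; 0.37 0.003 ; [-0.28207572  0.439468    5.54336063] [ 0.60691816 -0.28508103  0.13502437]
```

The tray is out: its front now shows at x≈0.40, height 83 mm. Withdrawing.

Call:
step_arm([
  [-6,0,0,0,0,0,255],
  [-15,0,0,0,0,0,255],
  [-25,0,0,0,0,0,255],
  [-35,0,0,0,0,0,255],
  [-45,0,0,0,0,0,255],
  [-60,0,0,0,0,0,255],
  [-85,0,0,0,0,0,255],
  [-112,0,0,0,0,0,255],
  [-112,0,0,0,0,0,255],
])

```text
time_s: 18.25
eef_pos: [0.608, -0.2859, 0.2504]
eef_rot: [0.593, 0.388, 0.589, -0.388]
wrist_force: [0.1, -1.1, -0.8]
opening: 0.205
```

```bash
python3 tray.py
python3 - <<'E'
from h import *
o=ctrl.get_obs(); print(o['eef_pos'],o['opening'])
A=R.from_quat(np.array(o['eef_rot'])[[1,2,3,0]]).as_matrix(); print(A.round(3).tolist())
move([.5887,.2796,.247])
E
```

```text
0.48 0.093 ; 0.455 0.036 ; 0.445 0.032 ; 0.435 0.032 ; 0.425 0.036 ; 0.415 0.034 ; 0.405 0.083 ; 0.395 0.003 ; 0.385 0.003 ; 0.37 0.004 ; [-0.30012764  0.5848732  -0.82614977] [ 0.60717414 -0.28528863  0.24817424]
[ 0.60717414 -0.28528863  0.24817424] 0.20367148215715933
[[0.002, 0.918, 0.397], [-0.002, 0.397, -0.918], [-1.0, 0.001, 0.002]]
t [ 3.000e-01  2.074e+02 -5.258e+02]
```

Call:
step_arm([
  [0,10,-25,0,0,0,255],
  [0,29,-75,0,0,0,255],
  [0,51,-130,0,0,0,255],
  [0,73,-185,0,0,0,255],
  [0,95,-241,0,0,0,255],
  [0,117,-297,0,0,0,255],
  [0,139,-353,0,0,0,255],
  [0,161,-409,0,0,0,255],
  [0,183,-465,0,0,0,255],
  [0,200,-507,0,0,0,255],
])

```text
time_s: 19.55
eef_pos: [0.5865, 0.2632, 0.2451]
eef_rot: [0.591, 0.387, 0.592, -0.388]
wrist_force: [0.7, -0.9, -0.9]
opening: 0.2
```

Call:
step_arm([
  [20,5,-14,0,0,0,255],
  [45,7.5,-19,0,0,0,255],
  [59,7.5,-19,0,0,0,255],
  [59,7.5,-19,0,0,0,255],
  [59,7.5,-19,0,0,0,255],
  [59,7.5,-19,0,0,0,255],
])

```text
time_s: 20.3
eef_pos: [0.589, 0.2799, 0.1891]
eef_rot: [0.591, 0.389, 0.59, -0.388]
wrist_force: [0.2, -0.2, -0.9]
opening: 0.201
```

Run:
```python
from sq import *
o=ctrl.get_obs(); print(o['eef_pos'],o['wrist_force'],o['opening'])
b=[grab(n) for n in('wrist','scene')]
p=np.array(o['eef_pos'])
for n,x in zip('ws',b):
    np.savez('r'+n+'.npz',im=x[0],d=x[1],K=x[2],D=x[3],T=x[4]); print(n,proj([p-[0,0,.0825],[.5887,.2796,.085]],*x[2:]).round(1).tolist())
x=b[0]; C=cloud(x[1],*x[2:]); hsv=cv2.cvtColor(x[0],cv2.COLOR_RGB2HSV)
li=(hsv[...,1]<50)&(hsv[...,2]>90)&(abs(C[...,2]-.085)<.004)
cs=max(cv2.findContours(li.astype(np.uint8),0,1)[0],key=cv2.contourArea)[:,0]
print('plate',cv2.minAreaRect((plane(cs,.085,*x[2:])[:,:2]*1000).astype(np.float32)))
s=b[1][0]; c=cv2.resize(s[190:250,320:380],(384,384),interpolation=2)
w=cv2.resize(b[0][0][150:230,214:294],(384,384),interpolation=2)
save('j.png',np.hstack([w,c]))
```

```text
[0.58904822 0.27987709 0.18907439] [ 0.24328475 -0.22090743 -0.92311736] 0.20050742359723353
w [[253.7, 195.7], [253.3, 188.8]]
s [[351.9, 229.1], [349.8, 234.7]]
plate ((579.616455078125, 311.8636779785156), (70.55952453613281, 163.33261108398438), 15.807798385620117)
```

View pics/j.png

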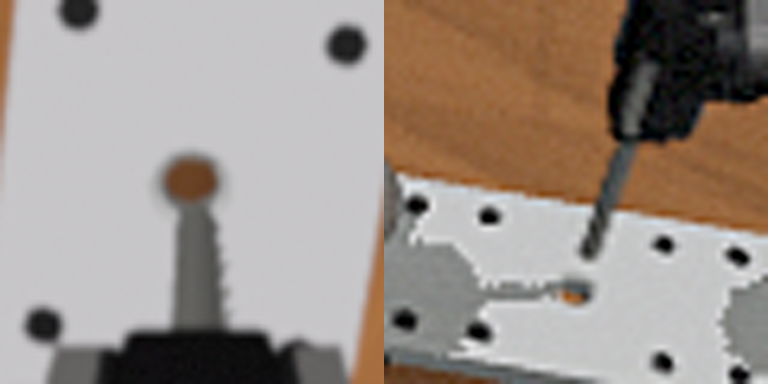

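Pin tip sits just short of the rack hole at wrist crop (190,182), consistent with the numbers to within about 1 mm; the chamfer captures ±4 mm. Inserting.

Call:
step_arm([
  [8,-0.5,0,0,0,0,255],
  [16,-0.5,0,0,0,0,255],
  [20,-0.5,0,0,0,0,255],
  [22,-0.5,0,0,0,0,255],
  [24,-0.5,0,0,0,0,255],
  [26,-0.5,0,0,0,0,255],
  [28,-0.5,0,0,0,0,255],
  [28,-0.5,0,0,0,0,255],
])

```text
time_s: 21.4
eef_pos: [0.5877, 0.2799, 0.1596]
eef_rot: [0.591, 0.388, 0.591, -0.388]
wrist_force: [0.4, 0.9, -0.3]
opening: 0.2
```

Call:
step_arm([
  [2,0,0,0,0,0,255],
  [4,0,0,0,0,0,255],
  [6,0,0,0,0,0,255],
  [8,0,0,0,0,0,255],
  [8,0,0,0,0,0,255],
])

```text
time_s: 22.02
eef_pos: [0.5876, 0.2799, 0.1515]
eef_rot: [0.591, 0.388, 0.591, -0.388]
wrist_force: [-0.5, -0.5, -0.9]
opening: 0.201
```

Tip is 16 mm below the plate top with no force. Lowering the rest.

Call:
step_arm([
  [8,0.5,0,0,0,0,255],
  [16,0.5,0,0,0,0,255],
  [24,0.5,0,0,0,0,255],
  [32,0.5,0,0,0,0,255],
  [40,0.5,0,0,0,0,255],
  [46,0.5,0,0,0,0,255],
  [50,0.5,0,0,0,0,255],
  [50,0.5,0,0,0,0,255],
])

```text
time_s: 23.02
eef_pos: [0.588, 0.2801, 0.1014]
eef_rot: [0.591, 0.388, 0.591, -0.388]
wrist_force: [0.3, 0.1, -1.1]
opening: 0.205
```

Call:
step_arm([
  [1,0,0,0,0,0,255],
  [2,0,0,0,0,0,255],
  [2.5,0,0,0,0,0,255],
  [3,0,0,0,0,0,255],
  [3,0,0,0,0,0,255],
])

```text
time_s: 23.65
eef_pos: [0.5882, 0.2802, 0.0988]
eef_rot: [0.591, 0.388, 0.591, -0.388]
wrist_force: [-0.2, -0.4, -0.4]
opening: 0.203
```

Call:
step_arm([
  [0.5,0,0,0,0,0,255],
  [1,0,0,0,0,0,255],
  [1,0,0,0,0,0,255],
])

```text
time_s: 24.02
eef_pos: [0.5882, 0.2802, 0.0977]
eef_rot: [0.591, 0.388, 0.591, -0.388]
wrist_force: [0.1, 0.1, -0.6]
opening: 0.206
```

Call:
step_arm([
  [0,0,0,0,0,0,190],
  [0,0,0,0,0,0,150],
  [0,0,0,0,0,0,100],
  [0,0,0,0,0,0,50],
  [0,0,0,0,0,0,0],
  [0,0,0,0,0,0,0],
  [0,0,0,0,0,0,0],
  [0,0,0,0,0,0,0],
])

```text
time_s: 25.02
eef_pos: [0.5882, 0.2802, 0.0978]
eef_rot: [0.591, 0.388, 0.591, -0.388]
wrist_force: [0.4, 0.2, -0.3]
opening: 0.997
```

Call:
step_arm([
  [-15,0,0,0,0,0,0],
  [-40,0,0,0,0,0,0],
  [-80,0,0,0,0,0,0],
  [-130,0,0,0,0,0,0],
  [-160,0,0,0,0,0,0],
  [-160,0,0,0,0,0,0],
  [-160,0,0,0,0,0,0],
])

```text
time_s: 25.9
eef_pos: [0.5878, 0.2801, 0.2572]
eef_rot: [0.591, 0.388, 0.591, -0.388]
wrist_force: [-0.8, 0.4, -1.1]
opening: 1.001
```

```bash
python3 tray.py
python3 - <<'E'
from h import *
x=grab('wrist'); im,d=x[:2]; a=x[2:]
C=cloud(d,*a); hsv=cv2.cvtColor(im,cv2.COLOR_RGB2HSV)
top=(abs(C[...,2]-.145)<.01)&(hsv[...,2]<80)&(abs(C[...,0]-.589)<.025)&(abs(C[...,1]-.279)<.025)
print(top.sum(),C[top].mean(0),np.median(C[top][:,2]))
s=grab('scene')[0]
c=cv2.resize(s[180:290,280:420],(489,384),interpolation=2); save('l.png',np.hstack([im[:,110:410],c]))
E
```

```text
0.48 0.093 ; 0.455 0.036 ; 0.445 0.034 ; 0.435 0.033 ; 0.425 0.036 ; 0.415 0.034 ; 0.405 0.085 ; 0.395 0.003 ; 0.385 0.002 ; 0.37 0.002 ; [ 0.39666597 -0.30020704 -1.06054708] [0.58742312 0.27996003 0.25630551]
383 [0.5882559  0.2820573  0.14454604] 0.1450329311182389
```

View pics/l.png

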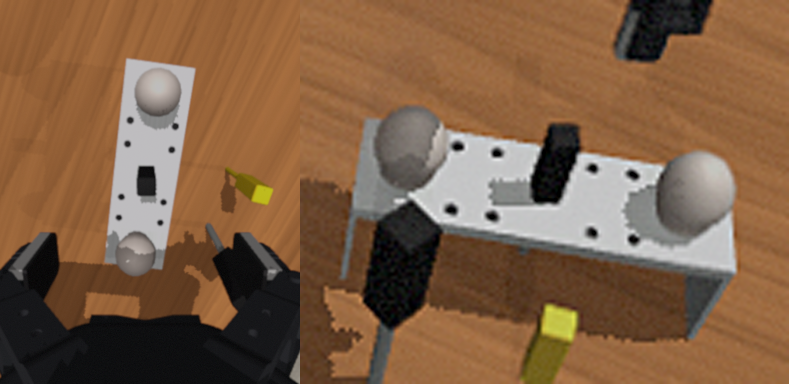

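The handle (scene crop (555,165)) stands upright on the plate with its top at 145 mm. The bulbs are in place and the gripper is clear.

```bash
python3 -c "
from bench import ctrl
print(ctrl.hand_in())"
```

```text
the job is handed in; nothing more can be done
None
```

The tray is open and the rod is back in the rack's middle hole. The job was handed in at about 26 s, and the hand-in gave no verdict.

- **What I did:** I took the small black rod from the rack and lowered it through the lid hole. It met the pad about 32 to 35 mm below the lid, and I pressed in 1 mm steps until the latch let go. The highest wrist force I read while pressing was about 7 N. I then hung the rod back, released it and raised the gripper clear.
- **Tray:** the depth picture shows the tray front about 55 to 60 mm out, and it stayed there.
- **Rod:** the handle's top is at 145 mm, as it should be when fully home. It stands upright, about 2.5 mm from my estimate of the hole's centre, and the limit is 8 mm.
- **Other things:** the bulbs look unmoved. I did not measure the torch and tester again; the arm passed well above the tester and stayed away from the torch.
- **Disagreements:** the cameras differed by 2 to 4 mm on the handle and hole positions. For each fit I therefore relied mainly on the wrist camera's close view of the tip next to the hole.

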